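Sweep the used caps into the discard pan

ROBOT

A 6-joint arm with a two-finger parallel gripper is mounted at the origin on the work surface. World frame = base frame: x ahead of the robot, y to its left, z up, the work surface at z = 0. Lengths are in m, angles in rad, forces in N, time in s.
With the tool pointing down it reaches from about 0.425 to 1.125 m from the base axis. Payload 14.9 kg.
Tool frame: the origin (TCP) lies on the mounting face of the last link; the fingertips stand 191 mm ahead of it and the grasp point (between the pads) lies 172 mm ahead of it; z points along the fingers, y is the direction in which the jaws open and shut (so a half turn about z gives the same grasp; the last joint's range is limited). The gripper opens to 91 mm and grips with 3 to 60 N. Pads are 32 mm wide; open, the fingers measure 118 mm over their backs; the gripper's body (76 mm by 178 mm) begins 60 mm behind the grasp point.
Start: joints at [1.082, 0.379, 1.734, -0, 1.028, -0.033], TCP at [0.308, 0.629, 0.405] pointing down, gripper open.
Joint ranges: [-2.77, 2.77], [-0.74, 2.19], [0, 2.66], [-1.06, 4.2], [0.31, 2.87], [-3.08, 3.08]. Speed limits (rad/s): [1.89, 1.89, 2.39, 3.14, 3.14, 3.14].

INTERFACE

Orientations are given as a unit quaternion [x, y, z, w].
In Python, from workcell import ctrl gives the robot as it stands. The module is installed in compiled form; this text tells all that it offers.
- The arm moves only by the tool carry_out, never from a script. Its argument "series" is a list of rows, each an object with "linear": the shift along the world's x, y, z in units of 25 mm (1.0 is 25 mm), a list of three; "roll": the turn about the world's z in units of 5 degrees (1.0 is 5 degrees). In form: [{"linear": [x, y, z], "roll": roll}, ...]. A call has exactly 8 rows; each row shifts and turns the commanded pose from where the row before left it; what a row does not reach is not made up. A row lasts 1/8 s, in which the tool goes at most 62.5 mm and 10.7 degrees, less where a joint would pass 70% of its speed; a pose out of reach is approached as far as the arm can. A call is refused whole if a number of a shift passes 1 or a number of a turn 1, either way. A call with a gripper value outside its range is refused whole. "claw" is the finger opening in mm, from 0 to 91.2, set as the call begins (left out, the last holds). The fingers move at their own pace and stop on an object; "force" is the grip in N (left out, the last holds). Time passes only in rows, so rows that do not move let the fingers close, or fill a call up. It gives the time, the measured TCP pose, the force and the opening at its end, in the units of the state.
- ctrl.read_state(): the state, without advancing time (a new reading comes with each control period).
- ctrl.snapshot(name): name is "side" or "top"; returns (picture, depth): 384x512x3 uint8, red, green, blue; 384x512 float32, m along the optical axis (not along the pixel's ray), 0 where there is no reading.
- ctrl.calibration(name): a dict with "fovy" (degrees; the focal length in pixels is half the picture's height over the tangent of half this angle, whatever the lens; pixels are square), "cx", "cy" (the principal point, pixels), "k1" (the pictures are not rectified: a ray, as slopes to the right and down, at radius r is drawn at 1 + k1 r^2 times it, then the intrinsics apply), "view" (4x4, takes a point from world to camera coordinates). Camera axes: x right, y down, z forward; pixel columns grow to the right and rows downward; lengths in m; the calibration is good to about 2 mm. A picture is of the moment at which its call begins. calibration takes no time and is no camera call.
- ctrl.finish_job(): hands the job in, once; it reports no verdict.
The state is a dict: "time": time; "q": joint angles; "qvel": joint speeds; "effort": joint torques, N m; "tcp_pos": TCP position; "ee_rot": TCP orientation; "force": force on the tool from outside, world axes, zero at the start; "wrist_torque": the same for the moment, N m; "width": finger opening in m.
Only numpy, scipy, OpenCV 4.12 (cv2) and the standard library are available. Lean on these libraries where they do the work, as an engineer would, in place of code of your own. Each camera call takes 0.05 s, during which the arm holds its last target. There are 200 camera calls.

TASK

The three used blue caps lying on the staining bench count as contaminated, so do not pick any of them up: with your fingertips sweep them along the bench, over the lip and well into the steel discard pan, so that each lies wholly on the pan's floor behind the sloping lip. Leave the pan where it stands, and go round the Petri dish, the stain bottle and the other things on the bench without shifting or tipping them.

Things in the scene. Friction and masses are not known exactly. Their poses are not given: they have to be found in the camera images.
- cap_a: A used blue screw cap of a culture bottle, ribbed, 40 mm diameter, 24 mm high, about 15 g, lying flat on its open side; loose, slides easily. Origin: centre of its underside, z up. All three caps are alike.
- cap_b: A second used blue screw cap of a culture bottle, ribbed, 40 mm diameter, 24 mm high, about 15 g, lying flat on its open side; loose, slides easily. Origin: centre of its underside, z up. All three caps are alike.
- cap_c: A third used blue screw cap of a culture bottle, ribbed, 40 mm diameter, 24 mm high, about 15 g, lying flat on its open side; loose, slides easily. Origin: centre of its underside, z up. All three caps are alike.
- pan: Steel discard pan shaped like a dustpan, 0.9 kg, loose on the bench (slides if pushed with about 5 N). Origin: underside, near the middle of its floor. Its x points from the open mouth to the rear wall, z up. In its frame: floor 3 mm thick, from x = -0.067 to the rear wall's inner face at x = +0.075; side walls' inner faces at y = -0.090 and +0.090; no wall across the mouth
- pan_lip (a point): Middle of the pan's front lip edge, on the bench, at (-0.095, 0, 0) in the pan's frame. From here the lip, as wide as the pan (186 mm), slopes up 3 mm to the floor at x = -0.067. The side walls (3 mm thick) rise from the lip to about 40 mm high, with a rolled rim, at x = -0.04 and behind; the rear wall is 43 mm high
- pan_handle (a point): End of the pan's handle, at (0.195, 0, 0.036) in the pan's frame: a round black grip 21 mm thick and up to 47 mm high, standing out behind the rear wall. Not needed for the work
- petri_dish: Closed Petri dish with tan agar, 94 mm diameter, 18 mm high, loose. Origin: centre of its underside
- stain_bottle: Small amber dropper bottle of stain with a black cap and violet teat, 32 mm diameter, 70 mm high, loose. Origin: centre of its underside
- flask: Stoppered conical glass flask, 68 mm diameter at the base, 117 mm high, loose, at the far side. Origin: centre of its underside
- slide_box: Green box for microscope slides, 46 x 93 x 28 mm (x, y, z), loose, at the far side. Origin: centre of its underside
- reagent_bottle: Amber reagent bottle with a blue screw cap (closed: it is not one of the used caps), 72 mm diameter, 150 mm high, loose, on the right. Origin: centre of its underside
Not all that is in view belongs to the job. What is shaped like the cap_c but orange or yellow is not meant.

How it is judged:
By the outcome, as a careful person would: the job done as asked, in the order asked, and still so for the second after the job is handed in, with the robot touching nothing.
It also fails if it takes over 70 s, if anything falls off the work surface, if the arm or the gripper's body presses on something with over 40 N, if the wrist force passes 120 N, or if a joint passes its speed limit or range.

## Working session

There is one attempt and no reset: what is moved stays moved. The work goes in short steps, Python scripts to look and compute and a tool call to move; the robot and the scene stay as the last step left them, time stands still between calls to the robot, and variables do not carry over. Pictures are saved under pics/ and viewed, about 8 in all and at most 12, crops included, and the job is handed in when it is done.

Besides the shell and the picture viewer there is one more tool, called after "Call:" by a JSON object that holds its "api" and its "payload", one argument or row to a line. carry_out: Moves the arm, as the interface text tells. Its arguments: {"type":"object","properties":{"series":{"type":"array","items":{"type":"object","properties":{"linear":{"type":"array","items":{"type":"number"}},"roll":{"type":"number"}}}},"claw":{"type":"number"},"force":{"type":"number"}},"required":["series"]}

```bash
mkdir -p pics; cat > h.py <<'E'
import numpy as np, cv2
from workcell import ctrl
def cal(n):
    c=ctrl.calibration(n); f=192/np.tan(np.radians(c["fovy"])/2)
    return f,c["cx"],c["cy"],c["k1"],np.array(c["view"])
def rays(n,uv):
    f,cx,cy,k,V=cal(n); d=(np.atleast_2d(uv).astype(float)-[cx,cy])/f
    u=d.copy()
    for _ in range(20): u=d/(1+k*(u**2).sum(1,keepdims=True))
    R=V[:3,:3]; o=-R.T@V[:3,3]
    return o,np.c_[u,np.ones(len(u))]@R
def onplane(n,uv,z):
    o,r=rays(n,uv); return o+r*((z-o[2])/r[:,2])[:,None]
def proj(n,p):
    f,cx,cy,k,V=cal(n); q=np.atleast_2d(p)@V[:3,:3].T+V[:3,3]; s=q[:,:2]/q[:,2:]
    return s*(1+k*(s**2).sum(1,keepdims=True))*f+[cx,cy]
def snap(n,name):
    im,d=ctrl.snapshot(n); cv2.imwrite(f"pics/{name}.png",im[:,:,::-1]); return im,d
def blobs(im,lo,hi,amin=60):
    m=cv2.inRange(cv2.cvtColor(im,cv2.COLOR_RGB2HSV),lo,hi)
    n,l,s,c=cv2.connectedComponentsWithStats(m)
    return [(s[i],c[i]) for i in range(1,n) if s[i,4]>amin]
E
python3 - <<'E'
from h import *
for n in("top","side"):
    im,d=snap(n,n+"0"); np.save(n+"0.npy",d)
    c=ctrl.calibration(n); V=np.array(c["view"]); print(n,c["fovy"],c["k1"],"pos",-V[:3,:3].T@V[:3,3])
    for s,ce in blobs(im,(95,110,50),(125,255,255)): print(s,ce.round(1),onplane(n,ce,.024).round(3))
s=ctrl.read_state();print(s["tcp_pos"],s["ee_rot"],s["force"],s["time"])
E
```

```text
top 46.309097358078745 -0.06426463684309382 pos [0.50067651 0.01576638 1.72830056]
[283 192  10   9  66] [287.5 196.4] [[ 0.551 -0.111  0.024]]
[244 197   9   9  66] [248.2 201.1] [[0.536 0.039 0.024]]
[326 206   9  10  68] [329.9 210.7] [[ 0.493 -0.271  0.024]]
[376 209   9   9  69] [380. 213.] [[ 0.48  -0.463  0.024]]
side 54.11646924685961 0.0232756818514907 pos [-7.96438874e-04 -8.14602688e-01  6.55077879e-01]
[259 221  12   8  79] [264.4 224.3] [[ 0.547 -0.117  0.024]]
[328 252  14  11 127] [334.4 256.7] [[ 0.598 -0.338  0.024]]
[280 257  14  10 121] [286.3 261.7] [[ 0.49  -0.277  0.024]]
[206 319  11  60 180] [210.7 349.3] [[ 0.209 -0.376  0.024]]
[0.30806332 0.62837862 0.40413296] [ 2.25943747e-01  9.74140220e-01 -4.90726635e-04 -1.18799399e-04] [-0.53163912  0.08667623 -0.19976578] 0.1
```

View pics/top0.png

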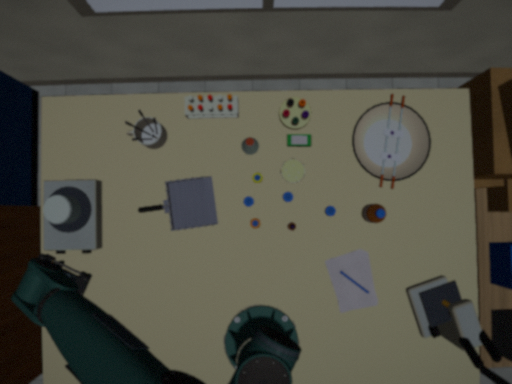

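View pics/side0.png

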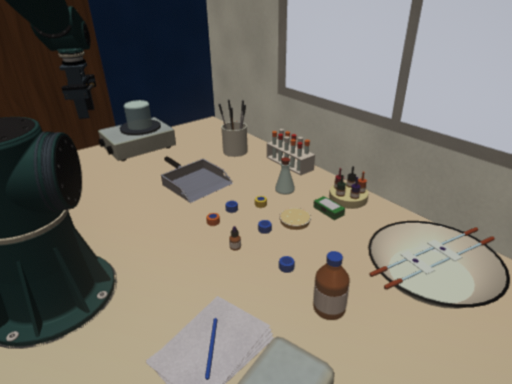

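```bash
python3 - <<'E'
from h import *
im=cv2.imread("pics/top0.png")[150:250,130:345]
im=cv2.convertScaleAbs(im,alpha=1.6)
cv2.imwrite("pics/crop0.png",cv2.resize(im,None,fx=3.7,fy=3.7,interpolation=cv2.INTER_CUBIC))
rgb=cv2.imread("pics/top0.png")[:,:,::-1].copy(); hsv=cv2.cvtColor(rgb,cv2.COLOR_RGB2HSV)
# pan: low-saturation grey
m=cv2.inRange(hsv,(90,15,50),(150,100,190)); m[:, :160]=0;m[:,225:]=0;m[:160]=0;m[250:]=0
m=cv2.morphologyEx(m,cv2.MORPH_OPEN,np.ones((3,3)))
c=max(cv2.findContours(m,0,2)[0],key=cv2.contourArea); r=cv2.minAreaRect(c); b=cv2.boxPoints(r)
print(r,b.round(1)); print(onplane("top",b,.0).round(3)); print(onplane("top",b,.04).round(3))
for p in [(190,190),(175,190),(192,220),(258,178),(255,223),(292,226),(293,170),(240,120)]: print(p,hsv[p[1],p[0]])
d=np.load("top0.npy")
# heights relative to the table from depth
f,cx,cy,k,V=cal("top")
yy,xx=np.mgrid[150:250,130:345]; uv=np.c_[xx.ravel(),yy.ravel()]
o,r=rays("top",uv); P=o+r*d[yy.ravel(),xx.ravel()][:,None]
z=P[:,2].reshape(xx.shape); print("z stats",np.percentile(z,[1,25,50,75,99]).round(4))
mm=(z-np.median(z)>.010).astype(np.uint8); n,l,s,ce=cv2.connectedComponentsWithStats(mm)
for i in range(1,n):
    if s[i,4]>15:
        q=P[(l==i).ravel()]; print(s[i],(ce[i]+[130,150]).round(1),q.min(0).round(3),q.max(0).round(3),q.mean(0).round(3))
E
```

```text
((188.987060546875, 203.001708984375), (47.485443115234375, 49.6509895324707), 82.50414276123047) [[161.3 182.7]
 [210.5 176.2]
 [216.7 223.3]
 [167.5 229.8]]
[[0.615 0.373 0.   ]
 [0.636 0.182 0.   ]
 [0.454 0.162 0.   ]
 [0.433 0.351 0.   ]]
[[0.612 0.365 0.04 ]
 [0.633 0.178 0.04 ]
 [0.455 0.158 0.04 ]
 [0.435 0.344 0.04 ]]
(190, 190) [111  52  78]
(175, 190) [113  50  81]
(192, 220) [114  48  79]
(258, 178) [108 177  91]
(255, 223) [109 198  98]
(292, 226) [133 159  40]
(293, 170) [ 35  63 118]
(240, 120) [ 26  52 113]
z stats [-0.0098 -0.0027  0.0004  0.0037  0.0434]
[113   0  14   5  46] [249.3 151.4] [0.717 0.005 0.01 ] [0.732 0.054 0.048] [0.725 0.03  0.026]
[150   9  25  24 450] [292.2 170.5] [ 0.605 -0.178  0.01 ] [ 0.695 -0.085  0.03 ] [ 0.65  -0.132  0.018]
[122  23  11  10  86] [256.6 177.4] [ 0.608 -0.016  0.012] [0.643 0.022 0.033] [0.626 0.005 0.024]
[  8  26  75  55 469] [169.2 205.1] [0.433 0.016 0.01 ] [0.636 0.454 1.728] [0.527 0.334 0.05 ]
[152  42  11  11  87] [287.3 196.6] [ 0.501 -0.129  0.012] [0.568 0.016 1.728] [ 0.549 -0.107  0.062]
[113  46  12  11  90] [248.3 201. ] [0.501 0.016 0.014] [0.556 0.058 1.728] [0.536 0.038 0.061]
[195  56  11  10  84] [329.9 210.5] [ 0.476 -0.29   0.013] [ 0.511 -0.253  0.035] [ 0.494 -0.271  0.024]
[120  68  10  11  83] [254.6 222.8] [ 0.434 -0.001  0.015] [0.501 0.034 1.728] [0.455 0.016 0.064]
[157  72   9   9  64] [291.2 225.8] [ 0.423 -0.137  0.014] [ 0.454 -0.107  0.075] [ 0.44  -0.121  0.041]
```

View pics/crop0.png

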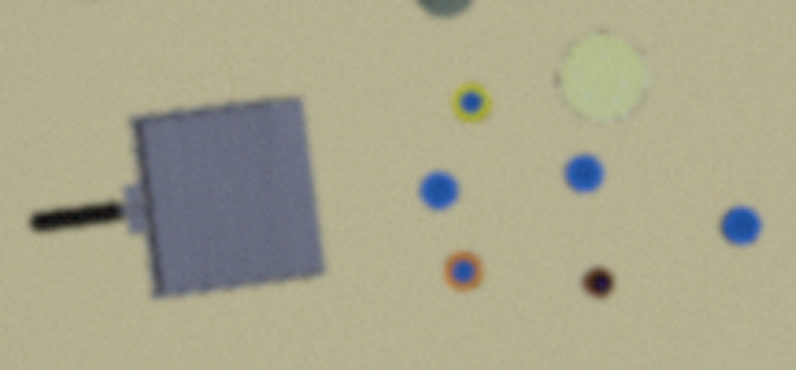

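Call:
{"api": "carry_out", "payload": {
  "series": [
    {"linear":[0.37,-1,0],"roll":-0.6},
    {"linear":[0.37,-1,0],"roll":-0.6},
    {"linear":[0.37,-1,0],"roll":-0.6},
    {"linear":[0.37,-1,0],"roll":-0.6},
    {"linear":[0.37,-1,0],"roll":-0.6},
    {"linear":[0.37,-1,0],"roll":-0.6},
    {"linear":[0.37,-1,0],"roll":-0.6},
    {"linear":[0.37,-1,0],"roll":-0.6}
  ],
  "claw": 24,
  "force": 10
}}

```text
time: 1.1
tcp_pos: [0.3827, 0.4268, 0.4048]
ee_rot: [0.425, 0.905, 0.0, 0.0]
force: [0.3, 0.7, -0.6]
width: 0.024
```

Call:
{"api": "carry_out", "payload": {
  "series": [
    {"linear":[0.37,-1,0],"roll":-0.6},
    {"linear":[0.37,-1,0],"roll":-0.6},
    {"linear":[0.37,-1,0],"roll":-0.6},
    {"linear":[0.37,-1,0],"roll":-0.6},
    {"linear":[0.37,-1,0],"roll":-0.6},
    {"linear":[0.37,-1,0],"roll":-0.6},
    {"linear":[0.37,-1,0],"roll":-0.6},
    {"linear":[0.37,-1,0],"roll":-0.6}
  ]
}}

```text
time: 2.1
tcp_pos: [0.4563, 0.2268, 0.4048]
ee_rot: [0.604, 0.797, 0.0, 0.0]
force: [1.4, 0.2, 0.2]
width: 0.0241
```

Call:
{"api": "carry_out", "payload": {
  "series": [
    {"linear":[0.37,-1,0],"roll":-0.6},
    {"linear":[0.37,-1,0],"roll":-0.6},
    {"linear":[0.37,-1,0],"roll":-0.6},
    {"linear":[0.37,-1,0],"roll":-0.6},
    {"linear":[0.37,-1,0],"roll":-0.6},
    {"linear":[0.37,-1,0],"roll":-0.6},
    {"linear":[0.37,-1,0],"roll":-0.6},
    {"linear":[0,-1,0],"roll":-0.6}
  ]
}}

```text
time: 3.1
tcp_pos: [0.5209, 0.0269, 0.4048]
ee_rot: [0.757, 0.654, 0.0, 0.0]
force: [0.4, 0.4, -0.5]
width: 0.0242
```

```bash
cat > st.py <<'E'
from h import *
from scipy.spatial.transform import Rotation as R
s=ctrl.read_state(); y=R.from_quat(s["ee_rot"]).as_matrix()[:,1]
print(round(s["time"],2),s["tcp_pos"].round(4) if hasattr(s["tcp_pos"],"round") else s["tcp_pos"],"jaw deg",np.degrees(np.arctan2(y[1],y[0])).round(1),"w",s["width"],"F",np.round(s["force"],1),"q",np.round(s["q"],2))
E
python3 st.py
```

```text
3.1 [0.5209 0.0269 0.4048] jaw deg -8.3 w 0.02416262201667333 F [ 0.4  0.4 -0.5] q [ 0.01  0.1   2.09 -0.    0.95  0.15]
```

Call:
{"api": "carry_out", "payload": {
  "series": [
    {"linear":[0.17,-0.7,-0.6]},
    {"linear":[0.18,-0.7,-0.6]},
    {"linear":[0,0,-1]},
    {"linear":[0,0,-1]},
    {"linear":[0,0,-1]},
    {"linear":[0,0,-1]},
    {"linear":[0,0,-1]},
    {"linear":[0,0,-0.6]}
  ]
}}

```text
$.series[0]: bad value
```

```bash
python3 st.py; python3 - <<'E'
from h import *
im,_=snap("side","s1"); c=cv2.convertScaleAbs(im[100:330,140:440,::-1],alpha=1.4)
cv2.imwrite("pics/s1c.png",cv2.resize(c,None,fx=2.6,fy=2.6,interpolation=cv2.INTER_CUBIC))
E
```

```text
3.1 [0.5209 0.0269 0.4048] jaw deg -8.3 w 0.02416262201667333 F [ 0.4  0.4 -0.5] q [ 0.01  0.1   2.09 -0.    0.95  0.15]
```

View pics/s1c.png

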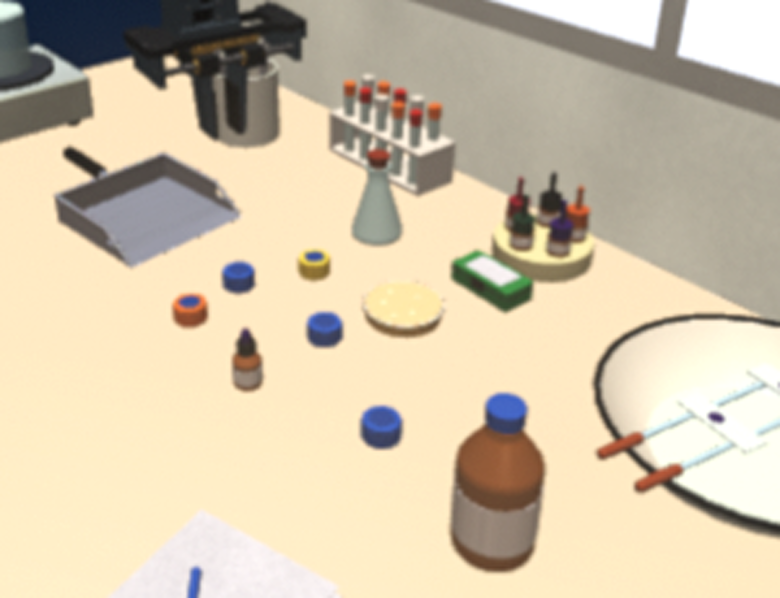

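The side view shows the gripper high, and its long side lies along the jaw direction, so it will clear the reagent bottle. The pan mouth and the three blue caps are where I measured them. The call was refused because it left out the roll, so I'm resending it.

Call:
{"api": "carry_out", "payload": {
  "series": [
    {"linear":[0.17,-0.7,-0.6],"roll":0},
    {"linear":[0.18,-0.7,-0.6],"roll":0},
    {"linear":[0,0,-1],"roll":0},
    {"linear":[0,0,-1],"roll":0},
    {"linear":[0,0,-1],"roll":0},
    {"linear":[0,0,-1],"roll":0},
    {"linear":[0,0,-1],"roll":0},
    {"linear":[0,0,-0.6],"roll":0}
  ]
}}

```text
time: 4.15
tcp_pos: [0.5291, -0.0069, 0.2326]
ee_rot: [0.755, 0.655, -0.001, -0.001]
force: [1.6, 0.3, -0.2]
width: 0.0239
```

```bash
python3 st.py; python3 - <<'E'
from h import *
im,_=snap("side","s2"); c=cv2.convertScaleAbs(im[150:280,160:360,::-1],alpha=1.4)
cv2.imwrite("pics/s2c.png",cv2.resize(c,None,fx=4,fy=4,interpolation=cv2.INTER_CUBIC))
E
```

```text
4.15 [ 0.5291 -0.0069  0.2326] jaw deg -8.1 w 0.023905782359293103 F [ 1.6  0.3 -0.2] q [-0.06  0.4   2.13 -0.    0.62  0.08]
```

View pics/s2c.png

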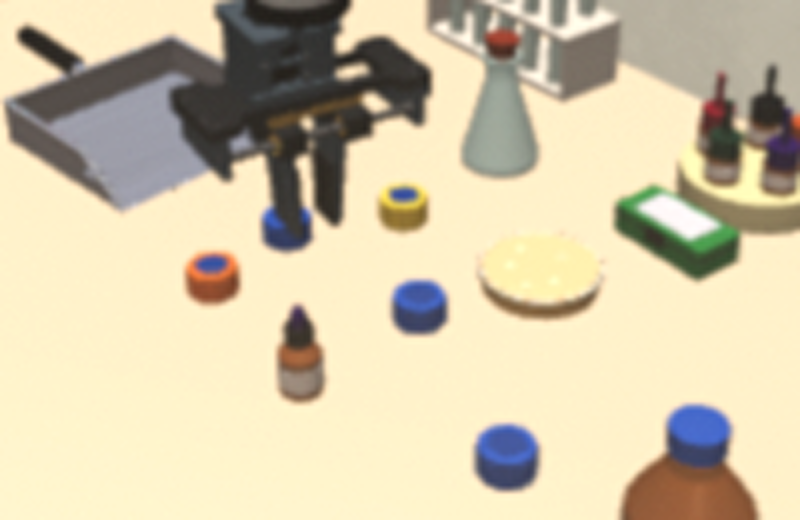

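Call:
{"api": "carry_out", "payload": {
  "series": [
    {"linear":[0,0,-0.67],"roll":0},
    {"linear":[0,0,-0.67],"roll":0},
    {"linear":[0.05,0.35,0],"roll":0},
    {"linear":[0.07,0.5,0],"roll":0},
    {"linear":[0.08,0.6,0],"roll":0},
    {"linear":[0.08,0.6,0],"roll":0},
    {"linear":[0.08,0.6,0],"roll":0},
    {"linear":[0.08,0.6,0],"roll":0}
  ]
}}

```text
time: 5.2
tcp_pos: [0.5408, 0.076, 0.2013]
ee_rot: [0.755, 0.655, 0.0, 0.0]
force: [0.5, 0.1, 0.2]
width: 0.0241
```

Call:
{"api": "carry_out", "payload": {
  "series": [
    {"linear":[0.08,0.6,0],"roll":0},
    {"linear":[0.08,0.6,0],"roll":0},
    {"linear":[0.08,0.6,0],"roll":0},
    {"linear":[0.08,0.6,0],"roll":0},
    {"linear":[0.08,0.6,0],"roll":0},
    {"linear":[0.08,0.6,0],"roll":0},
    {"linear":[0.08,0.5,0],"roll":0},
    {"linear":[0.06,0.4,0],"roll":0}
  ]
}}

```text
time: 6.2
tcp_pos: [0.5562, 0.1881, 0.2012]
ee_rot: [0.755, 0.655, 0.0, -0.0]
force: [-0.3, -0.3, -0.0]
width: 0.0242
```

```bash
python3 st.py; python3 - <<'E'
from h import *
for n in("top","side"):
    im,d=snap(n,n+"3")
    for s,ce in blobs(im,(95,110,50),(125,255,255),20): print(n,s,ce.round(1),onplane(n,ce,.02).round(3)[0])
c=cv2.convertScaleAbs(im[130:290,120:360,::-1],alpha=1.4)
cv2.imwrite("pics/s3c.png",cv2.resize(c,None,fx=3.3,fy=3.3,interpolation=cv2.INTER_CUBIC))
E
```

```text
6.2 [0.5562 0.1881 0.2012] jaw deg -8.1 w 0.024209599177184047 F [-0.3 -0.3 -0. ] q [0.29 0.52 2.01 0.   0.61 0.43]
top [283 192  10   9  65] [287.5 196.4] [ 0.551 -0.111  0.02 ]
top [326 206   9  10  70] [329.8 210.6] [ 0.493 -0.272  0.02 ]
top [376 209   9   9  69] [380. 213.] [ 0.48  -0.464  0.02 ]
top [510 244   2  28  46] [510.6 255.9] [ 0.3   -0.976  0.02 ]
top [341 272  27  20  37] [353.3 281.2] [ 0.223 -0.354  0.02 ]
side [209 177   5   8  21] [211.  179.7] [0.572 0.218 0.02 ]
side [259 221  12   8  78] [264.5 224.2] [ 0.551 -0.113  0.02 ]
side [328 252  14  11 125] [334.4 256.7] [ 0.602 -0.335  0.02 ]
side [280 257  14  10 119] [286.3 261.6] [ 0.494 -0.273  0.02 ]
side [206 319  11  60 180] [210.7 349.3] [ 0.211 -0.374  0.02 ]
```

View pics/s3c.png

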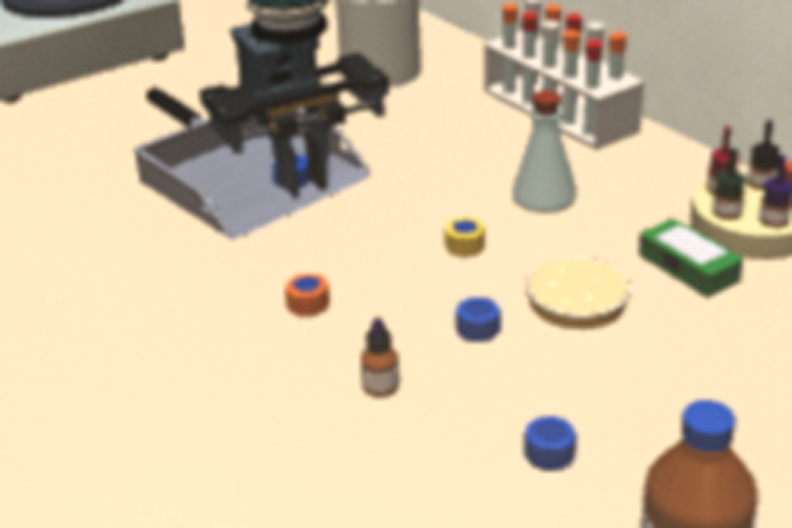

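Call:
{"api": "carry_out", "payload": {
  "series": [
    {"linear":[0.07,0.5,0],"roll":0},
    {"linear":[0.07,0.5,0],"roll":0},
    {"linear":[0.07,0.5,0],"roll":0},
    {"linear":[0.07,0.5,0],"roll":0},
    {"linear":[0.07,0.5,0],"roll":0},
    {"linear":[0.07,0.5,0],"roll":0},
    {"linear":[0.07,0.4,0],"roll":0},
    {"linear":[0.04,0.25,0],"roll":0}
  ]
}}

```text
time: 7.3
tcp_pos: [0.5695, 0.2792, 0.2012]
ee_rot: [0.755, 0.655, 0.0, 0.0]
force: [0.0, 0.3, -0.0]
width: 0.0242
```

Call:
{"api": "carry_out", "payload": {
  "series": [
    {"linear":[0,0,0],"roll":0},
    {"linear":[-0.08,-0.6,0],"roll":0},
    {"linear":[-0.08,-0.6,0],"roll":0},
    {"linear":[0,-0.2,1],"roll":0},
    {"linear":[0,-0.5,1],"roll":0},
    {"linear":[0,-1,1],"roll":0},
    {"linear":[0,-1,1],"roll":0},
    {"linear":[0,-1,0],"roll":0.3}
  ]
}}

```text
time: 8.3
tcp_pos: [0.5655, 0.1542, 0.3031]
ee_rot: [0.747, 0.665, 0.001, 0.001]
force: [-0.1, 0.2, -0.5]
width: 0.0239
```

Call:
{"api": "carry_out", "payload": {
  "series": [
    {"linear":[0,-1,0],"roll":0.3},
    {"linear":[0,-1,0],"roll":0.3},
    {"linear":[0,-1,0],"roll":0.3},
    {"linear":[0,-1,0],"roll":0.3},
    {"linear":[0,-1,0],"roll":0.3},
    {"linear":[0,-1,0],"roll":0.3},
    {"linear":[0,-1,0],"roll":0.2},
    {"linear":[0,-1,0],"roll":0}
  ]
}}

```text
time: 9.3
tcp_pos: [0.5645, -0.0458, 0.3012]
ee_rot: [0.686, 0.727, -0.0, -0.0]
force: [2.0, 0.5, 0.5]
width: 0.0242
```

```bash
python3 st.py; python3 - <<'E'
from h import *
for n in("top","side"):
    im,d=snap(n,n+"4")
    for s,ce in blobs(im,(95,110,50),(125,255,255),20): print(n,s,ce.round(1),onplane(n,ce,.02).round(3)[0])
E
```

```text
9.3 [ 0.5645 -0.0458  0.3012] jaw deg 3.3 w 0.02423944220023491 F [2.  0.5 0.5] q [-0.12  0.32  2.05 -0.    0.77 -0.18]
top [171 188  11  11  97] [176.3 192.9] [0.573 0.312 0.02 ]
top [326 206   9  10  69] [329.9 210.7] [ 0.493 -0.272  0.02 ]
top [376 209   9   9  69] [380. 213.] [ 0.48  -0.464  0.02 ]
top [510 244   2  27  47] [510.6 255.9] [ 0.3   -0.975  0.02 ]
top [341 272  27  20  38] [353.1 281.1] [ 0.224 -0.353  0.02 ]
side [193 167  11   9  72] [198.1 170.4] [0.573 0.31  0.02 ]
side [259 221  12   8  79] [264.4 224.3] [ 0.551 -0.113  0.02 ]
side [328 252  14  11 126] [334.4 256.7] [ 0.602 -0.335  0.02 ]
side [280 257  14  10 120] [286.2 261.6] [ 0.493 -0.274  0.02 ]
side [206 319  11  60 180] [210.7 349.3] [ 0.211 -0.374  0.02 ]
```

Call:
{"api": "carry_out", "payload": {
  "series": [
    {"linear":[-0.08,-0.9,0],"roll":0},
    {"linear":[-0.08,-0.9,0],"roll":0},
    {"linear":[-0.08,-0.9,0],"roll":0},
    {"linear":[-0.09,-0.9,0],"roll":0},
    {"linear":[-0.09,-0.9,0],"roll":0},
    {"linear":[0,0,-1],"roll":0},
    {"linear":[0,0,-1],"roll":0},
    {"linear":[0,0,-1],"roll":0}
  ]
}}

```text
time: 10.4
tcp_pos: [0.5543, -0.1564, 0.2255]
ee_rot: [0.686, 0.727, 0.0, -0.0]
force: [0.0, -0.3, -0.5]
width: 0.024
```

Call:
{"api": "carry_out", "payload": {
  "series": [
    {"linear":[0,0,-1],"roll":0},
    {"linear":[0,0,-0.05],"roll":0},
    {"linear":[-0.02,0.35,0],"roll":0},
    {"linear":[-0.03,0.5,0],"roll":0},
    {"linear":[-0.04,0.6,0],"roll":0},
    {"linear":[-0.04,0.7,0],"roll":0},
    {"linear":[-0.04,0.7,0],"roll":0},
    {"linear":[-0.04,0.7,0],"roll":0}
  ]
}}

```text
time: 11.4
tcp_pos: [0.5495, -0.0663, 0.2]
ee_rot: [0.686, 0.728, 0.0, 0.0]
force: [0.0, -0.4, 0.1]
width: 0.0241
```

Call:
{"api": "carry_out", "payload": {
  "series": [
    {"linear":[-0.04,0.7,0],"roll":0},
    {"linear":[-0.04,0.7,0],"roll":0},
    {"linear":[-0.04,0.7,0],"roll":0},
    {"linear":[-0.04,0.7,0],"roll":0},
    {"linear":[-0.04,0.7,0],"roll":0},
    {"linear":[-0.04,0.7,0],"roll":0},
    {"linear":[-0.04,0.6,0],"roll":0},
    {"linear":[-0.04,0.5,0],"roll":0}
  ]
}}

```text
time: 12.4
tcp_pos: [0.5415, 0.0658, 0.2]
ee_rot: [0.686, 0.728, -0.0, -0.0]
force: [-0.7, 0.4, 0.1]
width: 0.0242
```

```bash
python3 st.py; python3 - <<'E'
from h import *
for n in ("side",):
    im,d=snap(n,n+"5")
    for s,ce in blobs(im,(95,110,50),(125,255,255),10): print(n,s,ce.round(1),onplane(n,ce,.02).round(3)[0])
E
```

```text
12.4 [0.5415 0.0658 0.2   ] jaw deg 3.4 w 0.024244414410435858 F [-0.7  0.4  0.1] q [0.08 0.48 2.09 0.   0.57 0.02]
side [193 167  11   7  57] [197.9 169.5] [0.575 0.317 0.02 ]
side [328 252  14  11 125] [334.4 256.7] [ 0.602 -0.335  0.02 ]
side [280 257  14  10 119] [286.3 261.6] [ 0.494 -0.273  0.02 ]
side [206 319  11  60 180] [210.7 349.3] [ 0.211 -0.374  0.02 ]
```

Call:
{"api": "carry_out", "payload": {
  "series": [
    {"linear":[-0.04,0.55,0],"roll":0},
    {"linear":[-0.04,0.6,0],"roll":0},
    {"linear":[-0.04,0.6,0],"roll":0},
    {"linear":[-0.04,0.6,0],"roll":0},
    {"linear":[-0.04,0.6,0],"roll":0},
    {"linear":[-0.04,0.6,0],"roll":0},
    {"linear":[-0.04,0.6,0],"roll":0},
    {"linear":[-0.04,0.6,0],"roll":0}
  ]
}}

```text
time: 13.45
tcp_pos: [0.5336, 0.1846, 0.2]
ee_rot: [0.686, 0.728, 0.0, -0.0]
force: [-0.4, -1.2, 1.4]
width: 0.0238
```

Call:
{"api": "carry_out", "payload": {
  "series": [
    {"linear":[-0.04,0.6,0],"roll":0},
    {"linear":[-0.04,0.6,0],"roll":0},
    {"linear":[-0.04,0.6,0],"roll":0},
    {"linear":[-0.04,0.5,0],"roll":0},
    {"linear":[-0.02,0.4,0],"roll":0},
    {"linear":[0,0,0],"roll":0},
    {"linear":[0.04,-0.6,0],"roll":0},
    {"linear":[0.04,-0.6,0],"roll":0}
  ]
}}

```text
time: 14.45
tcp_pos: [0.5311, 0.2196, 0.1999]
ee_rot: [0.686, 0.728, -0.0, -0.0]
force: [0.5, 0.2, -0.2]
width: 0.0238
```

Call:
{"api": "carry_out", "payload": {
  "series": [
    {"linear":[0,-0.2,1],"roll":0},
    {"linear":[0,-0.5,1],"roll":0},
    {"linear":[0,-1,1],"roll":0},
    {"linear":[0,-1,1],"roll":0},
    {"linear":[0,-1,0],"roll":-0.4},
    {"linear":[0,-1,0],"roll":-0.5},
    {"linear":[0,-1,0],"roll":-0.5},
    {"linear":[0,-1,0],"roll":-0.5}
  ]
}}

```text
time: 15.45
tcp_pos: [0.5307, 0.0515, 0.3]
ee_rot: [0.745, 0.667, -0.0, -0.0]
force: [0.7, 0.7, 0.2]
width: 0.0243
```

Call:
{"api": "carry_out", "payload": {
  "series": [
    {"linear":[-0.2,-1,0],"roll":-0.5},
    {"linear":[-0.2,-1,0],"roll":-0.5},
    {"linear":[-0.2,-1,0],"roll":-0.5},
    {"linear":[-0.2,-1,0],"roll":-0.44},
    {"linear":[-0.2,-1,0],"roll":0},
    {"linear":[-0.2,-1,0],"roll":0},
    {"linear":[-0.2,-1,0],"roll":0},
    {"linear":[-0.2,-1,0],"roll":0}
  ]
}}

```text
time: 16.45
tcp_pos: [0.4901, -0.1483, 0.2999]
ee_rot: [0.798, 0.603, -0.0, -0.0]
force: [0.1, -0.3, 0.8]
width: 0.0241
```

```bash
python3 st.py; python3 - <<'E'
from h import *
for n in ("top","side",):
    im,d=snap(n,n+"6")
    for s,ce in blobs(im,(95,110,50),(125,255,255),10): print(n,s,ce.round(1),onplane(n,ce,.02).round(3)[0])
E
```

```text
16.45 [ 0.4901 -0.1483  0.2999] jaw deg -15.9 w 0.024143188228474097 F [ 0.1 -0.3  0.8] q [-0.34  0.25  2.15 -0.    0.74 -0.06]
top [255 176   5   4  14] [256.8 177.4] [0.626 0.004 0.02 ]
top [171 188  11  11  95] [176.1 192.9] [0.573 0.313 0.02 ]
top [178 200  12  11  97] [183.4 205. ] [0.527 0.285 0.02 ]
top [331 207   4   8  19] [332.7 210.7] [ 0.493 -0.283  0.02 ]
top [376 209   9   9  69] [380. 213.] [ 0.48  -0.464  0.02 ]
top [253 221   4   5  15] [254.5 222.9] [0.453 0.016 0.02 ]
top [510 245   2  26  42] [510.6 255.6] [ 0.301 -0.976  0.02 ]
top [341 272  27  20  39] [353.3 281.2] [ 0.223 -0.354  0.02 ]
side [186 167  18  15 150] [194.2 173.6] [0.549 0.297 0.02 ]
side [328 252  14  11 125] [334.4 256.7] [ 0.602 -0.335  0.02 ]
side [280 257  14  10 120] [286.2 261.6] [ 0.493 -0.274  0.02 ]
side [206 319  11  60 180] [210.7 349.3] [ 0.211 -0.374  0.02 ]
```

Call:
{"api": "carry_out", "payload": {
  "series": [
    {"linear":[-0.05,-0.94,0],"roll":0},
    {"linear":[-0.05,-0.94,0],"roll":0},
    {"linear":[-0.05,-0.94,0],"roll":0},
    {"linear":[-0.05,-0.94,0],"roll":0},
    {"linear":[-0.05,-0.94,0],"roll":0},
    {"linear":[-0.05,-0.94,0],"roll":0},
    {"linear":[-0.06,-0.96,0],"roll":0},
    {"linear":[0,0,-1],"roll":0}
  ]
}}

```text
time: 17.55
tcp_pos: [0.4826, -0.3138, 0.2762]
ee_rot: [0.798, 0.602, 0.001, 0.002]
force: [-1.2, 0.2, -0.2]
width: 0.0241
```

Call:
{"api": "carry_out", "payload": {
  "series": [
    {"linear":[0,0,-1],"roll":0},
    {"linear":[0,0,-1],"roll":0},
    {"linear":[0,0,-1],"roll":0},
    {"linear":[0.1,0.35,0],"roll":0},
    {"linear":[0.13,0.48,0],"roll":0},
    {"linear":[0.17,0.6,0],"roll":0},
    {"linear":[0.17,0.6,0],"roll":0},
    {"linear":[0.17,0.6,0],"roll":0}
  ]
}}

```text
time: 18.55
tcp_pos: [0.5011, -0.2445, 0.2004]
ee_rot: [0.798, 0.603, 0.0, 0.0]
force: [-0.6, -0.0, 0.1]
width: 0.0237
```

```bash
python3 st.py; python3 - <<'E'
from h import *
im,d=snap("side","side7")
c=cv2.convertScaleAbs(im[130:290,120:360,::-1],alpha=1.4)
cv2.imwrite("pics/s7c.png",cv2.resize(c,None,fx=3.3,fy=3.3,interpolation=cv2.INTER_CUBIC))
E
```

```text
18.55 [ 0.5011 -0.2445  0.2004] jaw deg -15.8 w 0.02373004231801309 F [-0.6 -0.   0.1] q [-0.5   0.49  2.07  0.    0.58 -0.22]
```

View pics/s7c.png

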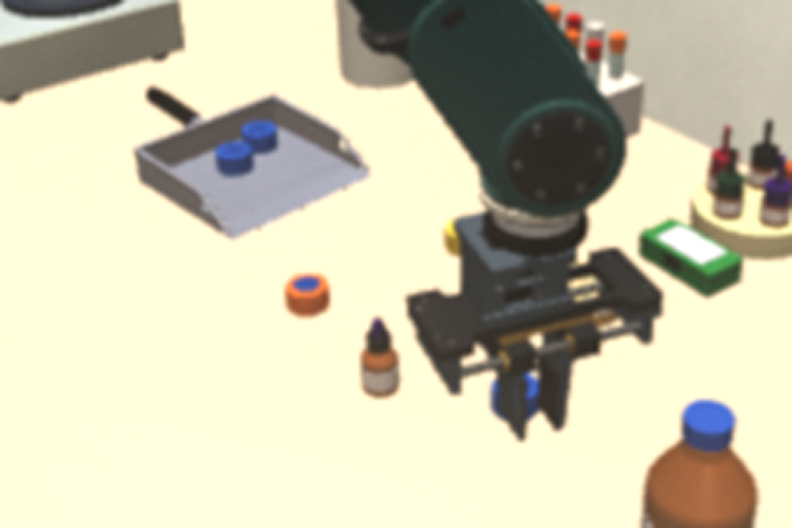

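The side view shows cap_a and cap_b on the pan floor and cap_c in the fingers' cradle. The gripper's end plates hang low near the stain bottle, so I'm measuring their lowest height from depth before going past it.

```bash
python3 - <<'E'
from h import *
im,d=snap("side","side8")
yy,xx=np.mgrid[0:384,0:512]; uv=np.c_[xx.ravel(),yy.ravel()]
o,r=rays("side",uv); P=(o+r*d.ravel()[:,None]); ok=d.ravel()>0
t=np.array([.5011,-.2445]); a=np.radians(-15.8); j=np.array([np.cos(a),np.sin(a)]); h=np.array([-j[1],j[0]])
q=P[:,:2]-t; u=q@j; v=q@h
dark=im.reshape(-1,3).max(1)<90
for lo,hi in((-100,-85),(-85,-70),(-70,-50),(50,70),(70,85),(85,100)):
    m=ok&dark&(u*1e3>lo)&(u*1e3<hi)&(abs(v)<.06)&(P[:,2]>.03)&(P[:,2]<.25)
    z=np.sort(P[m,2]); print(lo,hi,m.sum(),z[[2,5,10]].round(3) if m.sum()>10 else z)
bm=ok&(np.hypot(P[:,0]-.442,P[:,1]+.119)<.03)&(P[:,2]>.01); print("bottle",P[bm].min(0).round(3),P[bm].max(0).round(3))
m=ok&dark&(abs(u)<.03)&(abs(v)<.03)&(P[:,2]<.1); print("tip",np.sort(P[m,2])[:8].round(3))
E
```

```text
-100 -85 90 [0.112 0.113 0.115]
-85 -70 185 [0.095 0.095 0.096]
-70 -50 293 [0.102 0.104 0.105]
50 70 164 [0.101 0.103 0.104]
70 85 180 [0.092 0.093 0.094]
85 100 12 [0.129 0.13  0.131]
bottle [ 0.421 -0.143  0.01 ] [ 0.451 -0.115  0.07 ]
tip [0.004 0.005 0.006 0.006 0.006 0.006 0.008 0.009]
```

Call:
{"api": "carry_out", "payload": {
  "series": [
    {"linear":[0.2,0.5,0],"roll":0.3},
    {"linear":[0.24,0.6,0],"roll":0.3},
    {"linear":[0.24,0.6,0],"roll":0.3},
    {"linear":[0.24,0.6,0],"roll":0.3},
    {"linear":[0.24,0.6,0],"roll":0.3},
    {"linear":[0.05,0.56,0],"roll":0.3},
    {"linear":[0.05,0.56,0],"roll":0.3},
    {"linear":[0.05,0.56,0],"roll":0.3}
  ]
}}

```text
time: 19.65
tcp_pos: [0.5333, -0.1303, 0.2]
ee_rot: [0.73, 0.684, -0.0, -0.0]
force: [0.5, 0.2, 0.1]
width: 0.0242
```

Call:
{"api": "carry_out", "payload": {
  "series": [
    {"linear":[0.03,0.56,0],"roll":0.2},
    {"linear":[0.03,0.56,0],"roll":0.2},
    {"linear":[0.03,0.56,0],"roll":0.2},
    {"linear":[0.03,0.56,0],"roll":0.2},
    {"linear":[0.03,0.56,0],"roll":0.3},
    {"linear":[0.03,0.56,0],"roll":0.3},
    {"linear":[0.03,0.56,0],"roll":0.3},
    {"linear":[0.02,0.56,0],"roll":0.3}
  ]
}}

```text
time: 20.65
tcp_pos: [0.5392, -0.0183, 0.2]
ee_rot: [0.667, 0.745, 0.0, 0.0]
force: [-0.8, -0.7, 0.5]
width: 0.024
```

```bash
python3 st.py; python3 - <<'E'
from h import *
im,d=snap("side","side9")
c=cv2.convertScaleAbs(im[130:290,120:360,::-1],alpha=1.4)
cv2.imwrite("pics/s9c.png",cv2.resize(c,None,fx=3.3,fy=3.3,interpolation=cv2.INTER_CUBIC))
E
```

```text
20.65 [ 0.5392 -0.0183  0.2   ] jaw deg 6.3 w 0.023956544651753175 F [-0.8 -0.7  0.5] q [-0.08  0.47  2.1  -0.    0.57 -0.19]
```

View pics/s9c.png

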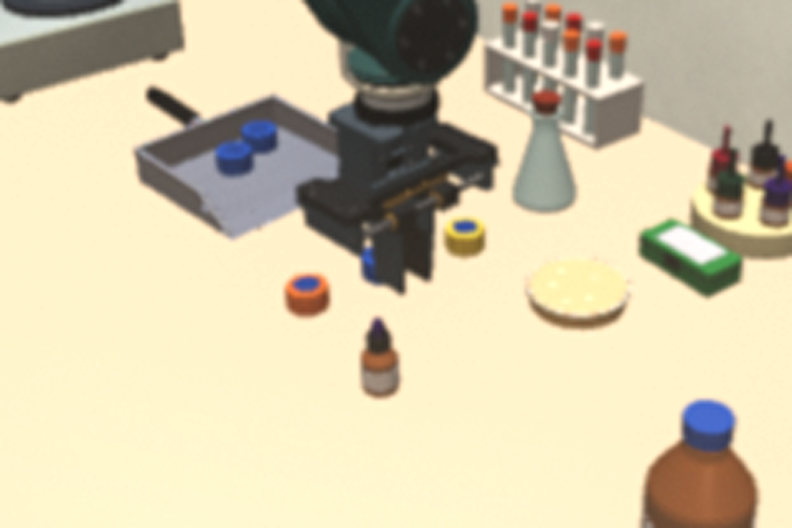

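Call:
{"api": "carry_out", "payload": {
  "series": [
    {"linear":[0,0.56,0],"roll":0.3},
    {"linear":[0,0.56,0],"roll":0.3},
    {"linear":[-0.13,0.56,0],"roll":0.3},
    {"linear":[-0.13,0.56,0],"roll":0.2},
    {"linear":[-0.13,0.56,0],"roll":0},
    {"linear":[-0.13,0.56,0],"roll":0},
    {"linear":[-0.13,0.56,0],"roll":0},
    {"linear":[-0.13,0.56,0],"roll":0}
  ]
}}

```text
time: 21.7
tcp_pos: [0.5194, 0.0938, 0.2]
ee_rot: [0.631, 0.775, 0.0, 0.0]
force: [1.0, -0.3, 0.0]
width: 0.0241
```

Call:
{"api": "carry_out", "payload": {
  "series": [
    {"linear":[-0.13,0.56,0],"roll":0},
    {"linear":[-0.13,0.56,0],"roll":0},
    {"linear":[-0.13,0.56,0],"roll":0},
    {"linear":[-0.13,0.56,0],"roll":0},
    {"linear":[-0.13,0.56,0],"roll":0},
    {"linear":[-0.13,0.56,0],"roll":0},
    {"linear":[-0.13,0.56,0],"roll":0},
    {"linear":[-0.13,0.56,0],"roll":0}
  ]
}}

```text
time: 22.7
tcp_pos: [0.4934, 0.2057, 0.2]
ee_rot: [0.631, 0.775, 0.0, -0.0]
force: [-0.8, -0.2, -0.1]
width: 0.0242
```

Call:
{"api": "carry_out", "payload": {
  "series": [
    {"linear":[-0.08,0.4,0],"roll":0},
    {"linear":[-0.05,0.3,0],"roll":0},
    {"linear":[0,0,0],"roll":0},
    {"linear":[0.13,-0.6,0],"roll":0},
    {"linear":[0.13,-0.6,0],"roll":0},
    {"linear":[0,-0.2,1],"roll":0},
    {"linear":[0,-0.5,1],"roll":0},
    {"linear":[0,-0.8,1],"roll":0}
  ]
}}

```text
time: 23.7
tcp_pos: [0.497, 0.1532, 0.2757]
ee_rot: [0.632, 0.775, -0.0, -0.0]
force: [-0.4, 0.1, 0.0]
width: 0.0241
```

Call:
{"api": "carry_out", "payload": {
  "series": [
    {"linear":[0,-1,1],"roll":0},
    {"linear":[0,-1,1],"roll":0},
    {"linear":[0,-1,1],"roll":0},
    {"linear":[0,-1,1],"roll":0},
    {"linear":[0,-1,0],"roll":0},
    {"linear":[0,-1,0],"roll":0},
    {"linear":[0,-1,0],"roll":0},
    {"linear":[0,-0.5,0],"roll":0}
  ]
}}

```text
time: 24.7
tcp_pos: [0.4965, -0.0346, 0.3749]
ee_rot: [0.632, 0.775, -0.0, -0.0]
force: [-0.6, -0.7, -0.1]
width: 0.024
```

```bash
python3 st.py; python3 - <<'E'
from h import *
for n in ("top","side"):
    im,d=snap(n,n+"10")
    for s,ce in blobs(im,(95,110,50),(125,255,255),10):
        p=onplane(n,ce,.024)[0]; q=p[:2]-[.545,.172]; x=q@[-.113,.9936]-.095; y=q@[-.9936,-.113]
        print(n,s,p.round(3),"in pan",x.round(3),y.round(3))
    if n=="top":
        hsv=cv2.cvtColor(im,cv2.COLOR_RGB2HSV); m=cv2.inRange(hsv,(90,15,50),(150,255,255)); m[:, :160]=0;m[:,225:]=0;m[:160]=0;m[250:]=0
        m=cv2.morphologyEx(m,cv2.MORPH_OPEN,np.ones((3,3))); c=max(cv2.findContours(m,0,2)[0],key=cv2.contourArea); print(cv2.minAreaRect(c))
        a=im
    else:
        e=np.vstack([cv2.resize(x[:,:,::-1],None,fx=3,fy=3,interpolation=2) for x in (a[160:250,130:345],im[140:250,130:345])])
        cv2.imwrite("pics/s10c.png",cv2.convertScaleAbs(e,alpha=1.4))
E
```

```text
24.7 [ 0.4965 -0.0346  0.3749] jaw deg 11.6 w 0.023955949263308317 F [-0.6 -0.7 -0.1] q [-0.12  0.1   2.15 -0.    0.89 -0.32]
top [255 176   5   4  14] [0.626 0.004 0.024] in pan -0.271 -0.061
top [171 188  11  11  97] [0.573 0.312 0.024] in pan 0.041 -0.044
top [178 200  11  11  97] [0.527 0.286 0.024] in pan 0.02 0.006
top [376 209   9   9  68] [ 0.48  -0.463  0.024] in pan -0.719 0.136
top [186 211  12  11  95] [0.483 0.255 0.024] in pan -0.006 0.052
top [510 245   2  26  43] [ 0.301 -0.973  0.024] in pan -1.205 0.372
top [341 272  27  20  40] [ 0.224 -0.352  0.024] in pan -0.58 0.378
((188.35594177246094, 203.062255859375), (47.38125228881836, 49.58001708984375), 82.56858825683594)
side [179 167  25  22 215] [0.526 0.278 0.024] in pan 0.013 0.007
side [328 252  14  10 122] [ 0.599 -0.338  0.024] in pan -0.608 0.004
side [206 319  11  60 180] [ 0.209 -0.376  0.024] in pan -0.602 0.395
```

View pics/s10c.png

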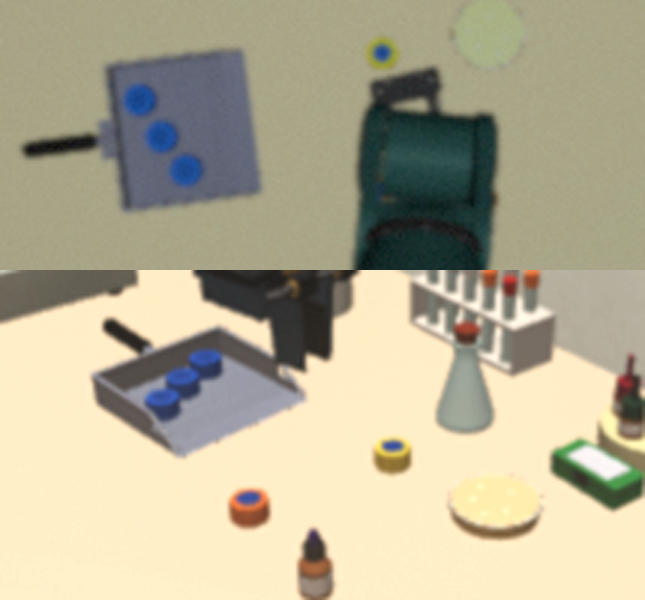

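```bash
python3 -c "
from h import *
print(ctrl.finish_job())"
```

```text
the job is handed in; nothing more can be done
None
```

I swept all three used caps into the discard pan with the fingertips set 24 mm apart as a cradle. Nothing was picked up. The job was handed in at about 25 s with the gripper clear of everything.

**Caps:** the last top view puts them on the pan floor behind the lip. In the pan's frame (x, y) their centres are at (+0.041, -0.044), (+0.020, +0.006) and (-0.006, +0.052) m. Each edge is at least 14 mm from the walls and about 40 mm behind the top of the lip.

**Other things:** the Petri dish, flask, slide box, stain bottle and the yellow and orange caps look unmoved in the last side view. The reagent bottle's cap gave the same position as at the start in the top view. The stain bottle and the orange cap were hidden by the arm in the last top view, so I only checked them by eye there.

**Pan:** its outline in the last top view came out 0.6 px (about 2 mm) from the first one. I put this down to a different colour mask, because the force readings taken at the end of each move stayed under about 2 N. I did not re-measure it.

One move call was refused because I left out the roll value; nothing moved, and I resent it.

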